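Rehang the lift-off door of an ampoule cabinet on its two hinge pins and shut it

TASK

The clear door of the small ampoule cabinet has been off for disinfecting and stands in the drying rack. Take it out, hang it back by lowering both its knuckles together fully down over the cabinet's two hinge pins, feeling for the pins with light pressure rather than forcing the door, then let go and push it gently shut against the bumpers. Leave the perforated shelf in the rack and do not knock over or push about anything else on the table.

Things in the scene. Friction and masses are not known exactly. Their poses are not given: they have to be found in the camera images.
- cabinet: Fixed beige steel bench cabinet 250 wide, 164 deep, 225 high. Origin: table height, below the middle of the hinge's adjustment range. z up; the open front faces -x; outer walls y -34 to 216 mm, front plane x = 21, back x = 185. Hinge at the right-hand end of the front. Shut, the door's axes are parallel to these; opened by angle a, they are turned by +a about z (counter-clockwise from above).
- hinge_low (a point): Nominal foot of the lower pin, 72 mm above the table. The pin (upright, 8 mm diameter, 20 tall, edge chamfer 0.6) stands on a collar 19 mm wide, 12 thick. Both pins are set on one adjustable hinge plate, screwed tight: they do not move, but stand together up to 9 mm off this point along the cabinet's y and up to 4 mm along its x, otherwise each time and NOT shown in this pose: feel (or look) for them.
- hinge_up (a point): The same for the upper pin, straight above the lower: collar top 162 mm, pin tip 182 mm above the table (lower tip 92 mm); same offset. While the door is brought over the pins it must be 20 to 50 mm above its home height, so that the lower knuckle passes under the upper collar. The pins and bumpers bear at most 60 N.
- canopy (a point): Middle of the lower front edge of the canopy lip that overhangs the inner part of the shut door (cabinet y 36 to 216 mm, out to x = +2 mm, z 217 to 225 mm). It leaves 7 mm over the shut door, so the door can only be hung standing open, about 45 to 135 degrees. Axes as the cabinet.
- bumper (a point): Face of the upper of two rubber bumpers (lower one 95 mm below) on the cabinet's front at y = 180, x = 6.5 mm, on which the shut door's inner face stops.
- door_center (a point): Centre (half-way up) of the loose door: beige steel frame 190 wide (y), 170 high (z), 12 thick (x), top rail 24 mm, clear pane; 0.3 to 0.55 kg. z up; +y from hinge edge to free edge; +x inner face. Knuckle axis at y = -105, x = 0. Hung, its underside is 40 mm and its top 210 mm above the table. Starts upright in one rack slot; grasp across the top rail from above.
- pull (a point): Small vertical pull on the door's outer (-x) face near the free edge, 26 mm proud, 50 mm tall, round bar 8 mm; this point is in the bar's middle, at door y = +85, x = -22 mm.
- knuckle_low (a point): Centre of the lower mouth of the door's lower knuckle: a steel tube, 19 mm outside, 10.5 mm bore right through, 24 mm long, axis vertical. 105 mm towards the hinge edge from door_center and 53 mm below it. Axes as door_center. Fully home it rests on the lower collar, at 72 mm above the table.
- knuckle_up (a point): The same on the upper knuckle, 90 mm above knuckle_low (37 mm above door_center). Fully home it is 162 mm above the table. Set down more than about 12 mm to one side, a knuckle passes beside its pin and is not on it; on its pin it has about 1.2 mm of play all round.
- rack: Fixed stainless wire drying rack on a drip tray, 210 (x) by 170 (y), tray top 12 mm above the table; origin under its middle, z up. Two slots along its y, at x = -42 and +42 mm, each between two wire hoops (110 mm long, tops 73 mm above the table, 15 mm apart). Door in one, perforated shelf in the other; a panel is free of the hoops once lifted 65 mm.
- shelf_center (a point): Centre of the perforated steel shelf, 185 wide, 135 high, 12 thick, standing in the other slot, no knuckles. Stays where it is.
- saline: Bystander: white plastic bottle, 62 mm diameter, 150 high; origin under it.
- spray: Bystander: amber jar, 60 mm diameter, 120 high; origin under it.
- carton: Bystander: white carton 60 x 110 x 45 high; origin under it.
- driver: Bystander: black-handled screwdriver 170 mm long lying along its x in front of the cabinet, less than 35 mm high; origin on the table. The door swings over it.
- tray: Bystander: teal divided tray 110 x 150 x 50 high; origin under it.
- vial: Bystander: small amber vial, 32 mm diameter, 60 high; origin under it.
- scanner: Bystander: black hand scanner in its stand, about 110 x 60 x 146 high; origin under it.
Things that resemble listed ones, but are neither listed nor needed, are in the scene too. Of the things like the part that bears door_center, leave any that is orange or yellow; of the rest the larger one is meant.

How it is judged:
By the outcome, as a careful person would: the job done as asked, in the order asked, and still so for the second after the job is handed in, with the robot touching nothing.
It also fails if it takes over 61 s, if anything falls off the work surface, if the arm or the gripper's body presses on something with over 40 N, if the wrist force passes 120 N, or if a joint passes its speed limit or range.

ROBOT

A 6-joint arm with a two-finger parallel gripper is mounted at the origin on the work surface. World frame = base frame: x ahead of the robot, y to its left, z up, the work surface at z = 0. Lengths are in m, angles in rad, forces in N, time in s.
With the tool pointing down it reaches from about 0.35 to 0.975 m from the base axis. Payload 4.9 kg.
Tool frame: the origin (TCP) lies on the centre line of the jaws, within the pads' length; the fingertips stand 25 mm ahead of it and the grasp point (between the pads) lies 6 mm ahead of it; z points along the fingers, y is the line along which they close (so a half turn about z gives the same grasp; the last joint's range is limited). The gripper opens to 85 mm and grips with 20 to 120 N. Pads are 22 mm wide; open, the fingers measure 114 mm over their backs; the gripper's body (76 mm by 85 mm) begins 54 mm behind the grasp point. The pads swing forward as they close: fully open they stand 13 mm farther back than shut.
Start: joints at [-1.335, 0.053, 1.613, -0, 1.476, -0.119], TCP at [0.217, -0.586, 0.256] pointing down, gripper open.
Joint ranges: [-3.01, 3.01], [-1.01, 2.22], [0.06, 2.58], [-1.02, 4.17], [0.09, 2.62], [-3.14, 3.14]. Speed limits (rad/s): [2.57, 2.57, 3.14, 3.14, 3.14, 3.14].

INTERFACE

Orientations are given as a unit quaternion [w, x, y, z].
In Python, from plant import state, grab_frame, get_calibration, job gives the robot as it stands. The module is installed in compiled form; this text tells all that it offers.
- The arm moves only by the tool move_arm, never from a script. Its argument "targets" is a list that holds one entry, the list of rows, each a list of 5 numbers: the opening in per cent of the stroke, from 0 (shut) to 100 (fully open), then the shift along the tool's x, y, z as a fraction of full scale, then the turn about the tool's z as a fraction of full scale. A call has 1 to 5 rows; each row shifts and turns the commanded pose from where the row before left it, along the tool's axes as they then stand; what a row does not reach is not made up. Full scale, the value 1, is 0.6 m for a shift and 6 degrees for a turn. A row lasts 1/12 s, in which the tool goes at most 41.7 mm and 7.16 degrees, less where a joint would pass 70% of its speed; a pose out of reach is approached as far as the arm can. A call with a number of a shift or a turn outside -1 to 1 is refused whole. A call with a gripper value outside its range is refused whole. The fingers move at their own pace and stop on an object; the grip force is fixed at half the most. Time passes only in rows, so rows that do not move let the fingers close. It gives the time, the measured TCP pose, the force, the opening and the grip force at its end, in the units of the state.
- state(): the state, without advancing time (a new reading comes with each control period).
- grab_frame(name): name is "side" or "top"; returns the picture (384x512x3 uint8, red, green, blue); there is no depth.
- get_calibration(name): a dict with "vertical_fov" (degrees; the focal length in pixels is half the picture's height over the tangent of half this angle, whatever the lens; pixels are square), "cx", "cy" (the principal point, pixels), "R" (3x3) and "t" (3): a world point X has camera coordinates R X + t. Camera axes: x right, y down, z forward; pixel columns grow to the right and rows downward; lengths in m; the calibration is good to about 2 mm. A picture is of the moment at which its call begins. get_calibration takes no time and is no camera call.
- job.job_done(): hands the job in; it is judged then, once.
The state is a dict: "time": time; "joint_pos": joint angles; "joint_vel": joint speeds; "joint_efforts": joint torques, N m; "tool_pos": TCP position; "tool_rot": TCP orientation; "contact_force": force on the tool from outside, world axes, zero at the start; "ft_torque": the same for the moment, N m; "gripper_width": opening from 0.0 (shut) to 1.0 (fully open); "grasp_force": force on a finger pad.
Only numpy, scipy, OpenCV 4.12 (cv2) and the standard library are available. Lean on these libraries where they do the work, as an engineer would, in place of code of your own. Each camera call takes 0.05 s, during which the arm holds its last target. There are 200 camera calls.

## Working session

There is one attempt and no reset: what is moved stays moved. The work goes in short steps, Python scripts to look and compute and a tool call to move; the robot and the scene stay as the last step left them, time stands still between calls to the robot, and variables do not carry over. Pictures are saved under pics/ and viewed, at most 10 in all, crops included, and the job is handed in when it is done.

Besides the shell and the picture viewer there is one more tool, called after "Request:" as name(argument=value, ...), one argument or row to a line, values as JSON. move_arm: Moves the arm, as the interface text tells. Shift numbers are shares of 0.6 m and turn numbers shares of 6 degrees, none past 1 either way. Its arguments: {"type":"object","properties":{"targets":{"type":"array"}},"required":["targets"]}

```bash
mkdir -p pics
python3 - <<'E'
from plant import *
import cv2,numpy as np
for n in("side","top"):
    f=grab_frame(n); cv2.imwrite(f"pics/{n}0.png",cv2.resize(f[:,:,::-1],(800,600),interpolation=cv2.INTER_CUBIC)); cv2.imwrite(f"{n}0_raw.png",f[:,:,::-1])
    c=get_calibration(n); print(n,c["vertical_fov"],c["cx"],c["cy"],np.round(c["R"],3).tolist(),np.round(c["t"],3).tolist(), np.round(-np.array(c["R"]).T@np.array(c["t"]),3))
print(state())
E
```

```text
side 52.68748623930131 251.41856334575854 190.14820744959147 [[-0.958, -0.287, 0.02], [-0.17, 0.508, -0.844], [0.232, -0.812, -0.535]] [0.462, 0.293, 0.875] [0.289 0.695 0.707]
top 44.38746745173787 256.51977031672084 197.50079884043032 [[0.011, -1.0, 0.001], [-0.995, -0.011, -0.096], [0.096, 0.0, -0.995]] [-0.148, 0.507, 1.462] [ 0.367 -0.142  1.504]
{'time': 0.1, 'joint_pos': array([-1.33501800e+00,  5.32882900e-02,  1.61414230e+00, -1.97815904e-05,
        1.47595409e+00, -1.18968540e-01]), 'joint_vel': array([ 2.01821631e-05,  2.27735993e-04, -2.78951727e-03, -1.53886194e-03,
        2.75744941e-04,  6.52206701e-05]), 'joint_efforts': array([-4.35214197e-04, -3.94906104e+01, -3.71362925e+01, -1.04637666e-04,
        3.94812261e-03, -5.23751325e-06]), 'tool_pos': array([ 0.21699196, -0.58558863,  0.25519608]), 'tool_rot': array([-8.93909180e-04,  9.84309970e-01,  1.76445688e-01, -6.21304326e-05]), 'contact_force': array([ 0.38243864, -0.30611979, -0.55663432]), 'ft_torque': array([ 0.01586575,  0.03533627, -0.04555862]), 'grasp_force': 0.0, 'gripper_width': 1.0020619044745895}
```

View pics/side0.png

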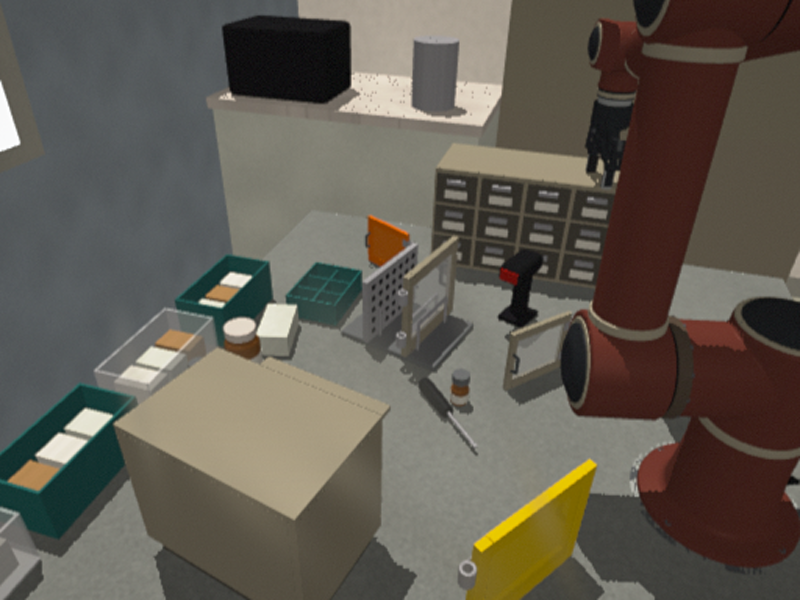

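View pics/top0.png

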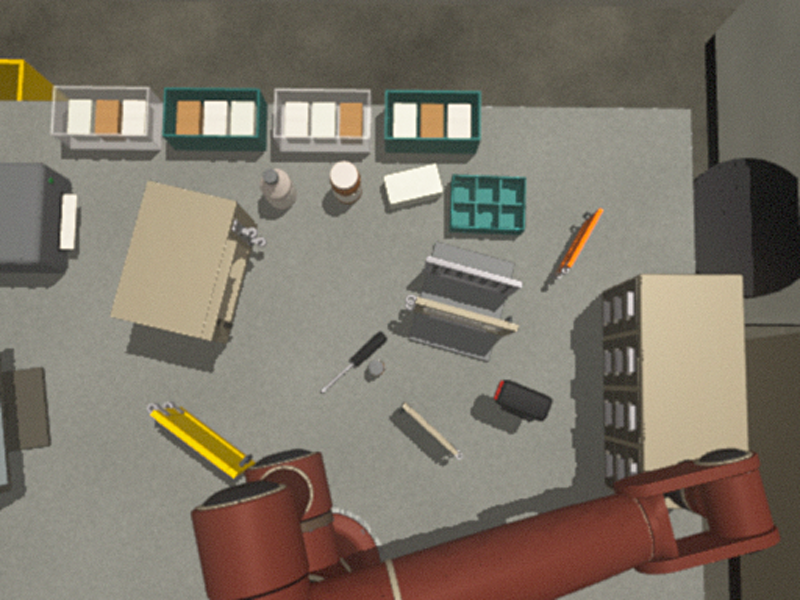

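The doors are: yellow (200,440 in the top view), orange (583,240), small beige (430,430) and the larger beige one in the rack (460,312). The rack door is neither orange nor yellow and is the larger beige one, so it fits. I'll confirm it in a crop together with the hinge.

```bash
cat > h.py <<'E'
import cv2,numpy as np
from plant import *
def ray(n,u,v,z):
    c=get_calibration(n);R=np.array(c["R"]);t=np.array(c["t"]);f=192/np.tan(np.radians(c["vertical_fov"]/2))
    C=-R.T@t;d=R.T@np.array([(u-c["cx"])/f,(v-c["cy"])/f,1]);return C+d*(z-C[2])/d[2]
def proj(n,X):
    c=get_calibration(n);R=np.array(c["R"]);t=np.array(c["t"]);f=192/np.tan(np.radians(c["vertical_fov"]/2))
    p=R@np.array(X)+t;return np.array([c["cx"]+f*p[0]/p[2],c["cy"]+f*p[1]/p[2]])
E
python3 - <<'E'
import cv2,numpy as np
t=cv2.imread("top0_raw.png")
a=cv2.resize(t[105:225,60:180],(480,480),interpolation=cv2.INTER_CUBIC) # x4? hinge
a=cv2.resize(t[120:180,130:180],(400,480),interpolation=cv2.INTER_CUBIC) # x8
b=cv2.resize(t[150:240,255:340],(400,424),interpolation=cv2.INTER_CUBIC)
b=cv2.copyMakeBorder(b,0,56,0,0,cv2.BORDER_CONSTANT)
cv2.imwrite("pics/crop1.png",np.hstack([a,b]))
s=cv2.imread("side0_raw.png")
print(t[120:180,130:180].shape)
cv2.imwrite("pics/crop2.png",cv2.resize(s[140:240,215:345],(780,600),interpolation=cv2.INTER_CUBIC))
E
```

```text
(60, 50, 3)
```

View pics/crop1.png

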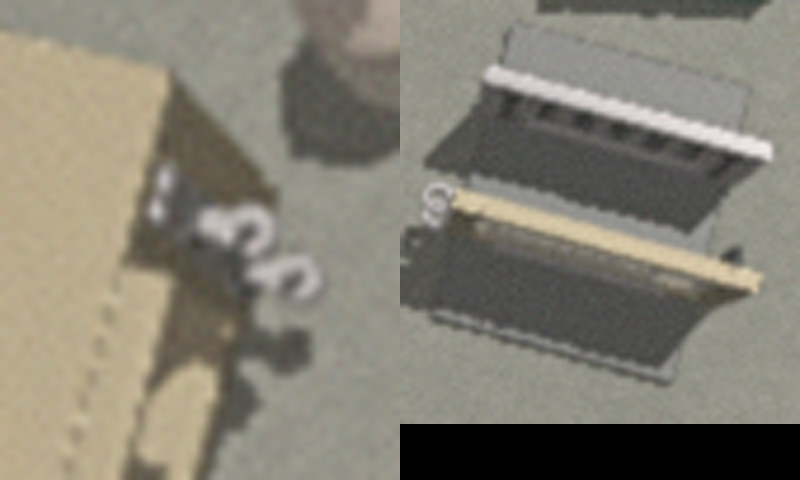

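View pics/crop2.png

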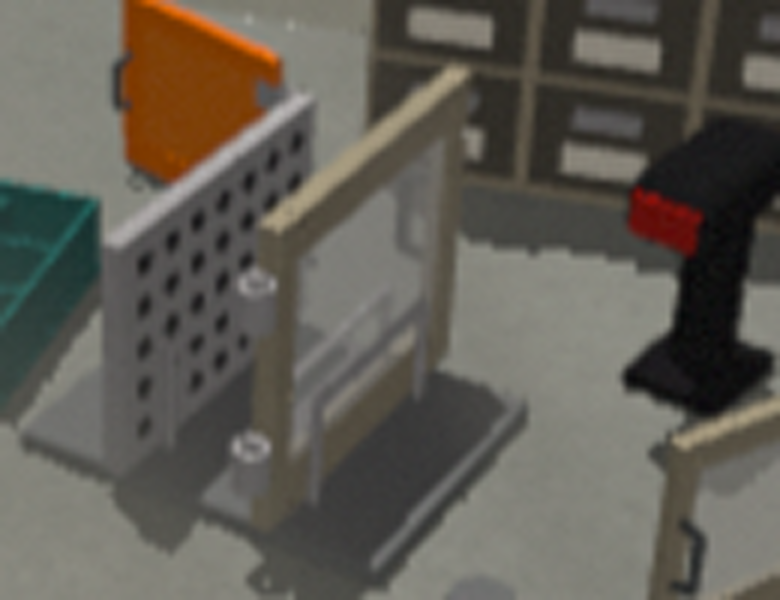

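The crop shows the beige framed door in the rack. Its knuckles are at the left end (crop 435,203) and its pull is on the shelf side (733,257), so this is the door I want. The upper collar is at about (243,228) and the lower at about (292,278) in the 8x crop.

Run:
```python
from h import *
t=cv2.imread("top0_raw.png");hsv=cv2.cvtColor(t,cv2.COLOR_BGR2HSV)
m=cv2.inRange(hsv,(12,45,140),(30,255,255))
def comps(x0,y0,x1,y1,k=1):
    mm=np.zeros_like(m);mm[y0:y1,x0:x1]=m[y0:y1,x0:x1]
    cs,_=cv2.findContours(mm,cv2.RETR_EXTERNAL,cv2.CHAIN_APPROX_NONE)
    return max(cs,key=cv2.contourArea)
d=comps(262,180,335,220); 
r=cv2.minAreaRect(d);print("door",r)
# centre line from mask
ys,xs=np.nonzero(cv2.drawContours(np.zeros_like(m),[d],-1,255,-1))
for z in(.182,):
    P=np.array([ray("top",a,b,z)[:2] for a,b in zip(xs,ys)]);c,(w,h),an=cv2.minAreaRect(P.astype(np.float32)*1000)
    print(z,c,w,h,an,P.mean(0))
    vx=cv2.fitLine(P.astype(np.float32),cv2.DIST_L2,0,.01,.01).ravel();print("dir deg",np.degrees(np.arctan2(vx[1],vx[0])))
c=comps(60,105,165,225)
P=np.array([ray("top",a,b,.225)[:2] for a,b in c[:,0]]);
print("cab",cv2.minAreaRect(P.astype(np.float32)*1000))
h=cv2.approxPolyDP(cv2.convexHull(c),3,True)[:,0];print(h.tolist());print(np.round([ray("top",*q,.225)[:2] for q in h],4))
print("up collar",ray("top",130+243/8-.5,120+228/8-.5,.162),"low",ray("top",130+292/8-.5,120+278/8-.5,.072))
print("upper knuckle top",ray("top",255+37/4.706-.5,150+190/4.706-.5,.158),"lower",ray("top",255+37/4.706-.5,150+212/4.706-.5,.068))
w=cv2.inRange(hsv,(0,0,150),(179,45,255))[135:165,145:180]
for row in cv2.cvtColor(t,cv2.COLOR_BGR2GRAY)[140:162,152:174]: print(*row)
```

```text
door ((298.4796447753906, 200.57240295410156), (67.17498779296875, 4.452260494232178), 15.708636283874512)
0.182 (486.6220397949219, -260.0635986328125) 189.13706970214844 12.636125564575195 74.8583755493164 [ 0.48641551 -0.26029389]
dir deg 74.98743
cab ((570.5225830078125, 238.80271911621094), (206.4781951904297, 249.92396545410156), 77.26607513427734)
[[94, 116], [150, 129], [156, 170], [147, 204], [134, 217], [71, 202]]
[[0.7119 0.3119]
 [0.6769 0.1553]
 [0.5625 0.135 ]
 [0.4686 0.1566]
 [0.4327 0.1907]
 [0.4717 0.364 ]]
up collar [0.63653463 0.13950541 0.162     ] low [0.63527002 0.13890844 0.072     ]
upper knuckle top [ 0.51847061 -0.15832622  0.158     ] lower [ 0.51416762 -0.15954932  0.068     ]
96 94 89 87 92 90 86 92 85 106 135 150 150 146 139 136 141 134 108 99 102 98
97 89 88 93 91 94 91 86 90 85 108 143 147 148 143 146 149 147 141 142 145 140
95 89 90 89 91 89 89 89 91 85 101 136 148 146 146 149 149 148 144 143 145 150
83 86 93 90 88 87 92 89 88 89 89 105 117 144 151 150 153 151 149 150 149 148
82 87 92 83 88 84 84 88 93 86 85 85 105 143 150 153 152 149 150 149 148 153
[... 678 characters left out ...]
 81 80 79 76 95 147 172 181 187 180 168 161 175 160 143 146 149 149
83 79 75 82 82 83 85 71 108 159 183 186 180 145 122 118 170 174 138 146 148 146
97 81 83 82 79 81 88 82 83 104 127 162 166 114 94 131 178 174 136 139 146 144
92 91 82 78 83 79 90 86 67 74 106 141 136 110 122 166 175 141 131 149 147 146
90 95 89 89 82 77 79 80 75 91 131 146 140 127 131 143 133 128 139 146 149 147
93 99 97 92 89 83 83 82 72 103 144 154 146 141 136 135 134 138 144 148 144 150
96 97 101 95 99 95 93 86 84 104 149 153 153 144 148 144 144 150 144 144 145 144
96 101 98 101 99 102 115 93 81 96 135 148 152 137 136 145 145 146 145 144 145 148
97 101 93 99 96 114 131 99 85 90 97 112 130 107 95 94 114 143 148 146 149 147
```

```bash
cat >> h.py <<'E'
from scipy.spatial.transform import Rotation as Ro
def yaw():
    q=state()["tool_rot"];R=Ro.from_quat([q[1],q[2],q[3],q[0]]).as_matrix();return np.degrees(np.arctan2(R[1,0],R[0,0])),R
def plan(wps,grip,step=.039,p0=None,y0=None):
    "wps: (x,y,z,yaw of tool x in deg); prints rows with a down-pointing tool, grouped by 5"
    s=state();p=np.array(s["tool_pos"] if p0 is None else p0,float);a=yaw()[0] if y0 is None else y0;rows=[]
    for w in wps:
        w=np.array(w,float);D=w[:3]-p;da=w[3]-a
        n=max(1,int(np.ceil(max(np.linalg.norm(D)/step,abs(da)/5.9))))
        for i in range(n):
            d=(w[:3]-p)/(n-i);t=(w[3]-a)/(n-i);c,q=np.cos(np.radians(a)),np.sin(np.radians(a))
            l=np.round(np.array([c*d[0]+q*d[1],q*d[0]-c*d[1],-d[2]])/.6,4);tt=round(-t/6,3)
            rows.append([grip,*map(float,l),tt]);l=l*.6
            p=p+np.array([c*l[0]+q*l[1],q*l[0]-c*l[1],-l[2]]);a-=tt*6
    for i in range(0,len(rows),5): print(rows[i:i+5])
E
python3 - <<'E'
from h import *
print(yaw()[0],proj("top",state()["tool_pos"])*800/512,proj("side",state()["tool_pos"])*800/512)
for z in(.1,.2,.25):print(z,ray("top",387,177,z)[:2],ray("top",475,177,z)[:2],ray("top",477,290,z)[:2])
plan([(.217,-.50,.36,40),(.487,-.260,.33,75),(.4865,-.2603,.215,75)],60)
E
```

```text
20.325596773194558 [664.55653055 472.4014386 ] [597.56311465 174.27253018]
0.1 [ 0.56828179 -0.53381357] [ 0.57131996 -0.79880541] [ 0.23577944 -0.79362243]
0.2 [ 0.55394976 -0.50592526] [ 0.55677156 -0.75204466] [ 0.24512788 -0.74723081]
0.25 [ 0.54678375 -0.49198111] [ 0.54949736 -0.72866429] [ 0.2498021 -0.724035 ]
[[60, 0.0124, -0.0334, -0.0437, np.float64(-0.82)], [60, 0.0152, -0.0323, -0.0437, np.float64(-0.82)], [60, 0.0179, -0.0308, -0.0436, np.float64(-0.82)], [60, 0.0205, -0.0292, -0.0437, np.float64(-0.819)], [60, 0.0602, -0.0017, 0.005, np.float64(-0.583)]]
[[60, 0.0602, 0.002, 0.005, np.float64(-0.583)], [60, 0.0599, 0.0056, 0.005, np.float64(-0.583)], [60, 0.0595, 0.0093, 0.005, np.float64(-0.583)], [60, 0.0588, 0.0129, 0.005, np.float64(-0.584)], [60, 0.0579, 0.0164, 0.005, np.float64(-0.583)]]
[[60, 0.0568, 0.02, 0.005, np.float64(-0.584)], [60, 0.0555, 0.0234, 0.005, np.float64(-0.583)], [60, 0.054, 0.0267, 0.005, np.float64(-0.584)], [60, 0.0522, 0.03, 0.005, np.float64(-0.583)], [60, -0.0002, -0.0002, 0.0639, np.float64(-0.0)]]
[[60, -0.0002, -0.0003, 0.0639, np.float64(-0.0)], [60, -0.0003, -0.0002, 0.0639, np.float64(-0.0)]]
```

Request:
move_arm(
  targets=[
    [[60,0.0124,-0.0334,-0.0437,-0.82],[60,0.0152,-0.0323,-0.0437,-0.82],[60,0.0179,-0.0308,-0.0436,-0.82],[60,0.0205,-0.0292,-0.0437,-0.82],[60,0.0602,-0.0017,0.005,-0.583]],
  ],
)

```text
time: 0.52
tool_pos: [0.2424, -0.4779, 0.3654]
tool_rot: [0.005, 0.929, 0.37, -0.001]
contact_force: [1.4, -0.1, 0.7]
gripper_width: 0.601
grasp_force: 0.0
```

Request:
move_arm(
  targets=[
    [[60,0.0602,0.002,0.005,-0.583],[60,0.0599,0.0056,0.005,-0.583],[60,0.0595,0.0093,0.005,-0.583],[60,0.0588,0.0129,0.005,-0.583],[60,0.0579,0.0164,0.005,-0.583]],
  ],
)

```text
time: 0.93
tool_pos: [0.3799, -0.3549, 0.3425]
tool_rot: [-0.0, 0.861, 0.509, -0.0]
contact_force: [0.8, -1.1, -0.0]
gripper_width: 0.604
grasp_force: 0.0
```

Request:
move_arm(
  targets=[
    [[60,0.0568,0.02,0.005,-0.583],[60,0.0555,0.0234,0.005,-0.583],[60,0.054,0.0267,0.005,-0.583],[60,0.0522,0.03,0.005,-0.583],[60,0,0,0,0]],
  ],
)

```text
time: 1.35
tool_pos: [0.49, -0.2561, 0.3295]
tool_rot: [-0.001, 0.791, 0.612, 0.001]
contact_force: [-0.1, -0.8, -1.0]
gripper_width: 0.6
grasp_force: 0.0
```

Run:
```python
from h import *
print(yaw()[0],np.round(state()["joint_pos"],2))
plan([(.4865,-.2603,.176,75)],60)
```

```text
75.45639262053308 [-0.62 -0.15  1.69  0.    1.61 -0.36]
[[60, -0.002, -0.001, 0.064, np.float64(0.019)], [60, -0.0021, -0.0009, 0.0639, np.float64(0.019)], [60, -0.002, -0.001, 0.064, np.float64(0.019)], [60, -0.0021, -0.0009, 0.0639, np.float64(0.019)]]
```

Request:
move_arm(
  targets=[
    [[60,-0.002,-0.001,0.064,0.02],[60,-0.002,-0.001,0.064,0.02],[60,-0.002,-0.001,0.064,0.02],[60,-0.002,-0.001,0.04,0.02],[60,0,0,0.024,0]],
  ],
)

```text
time: 1.77
tool_pos: [0.481, -0.2632, 0.1723]
tool_rot: [-0.004, 0.796, 0.605, -0.001]
contact_force: [-0.1, 0.1, 1.0]
gripper_width: 0.6
grasp_force: 0.0
```

Run:
```python
from h import *
s=state();print(yaw()[0],s["tool_pos"],s["contact_force"])
f=grab_frame("side");cv2.imwrite("pics/g1.png",cv2.resize(f[130:250,200:360,::-1],(800,600),interpolation=cv2.INTER_CUBIC))
```

```text
74.46719835776712 [ 0.48099103 -0.26324684  0.17233479] [-0.05853891  0.07802121  1.04349151]
```

View pics/g1.png

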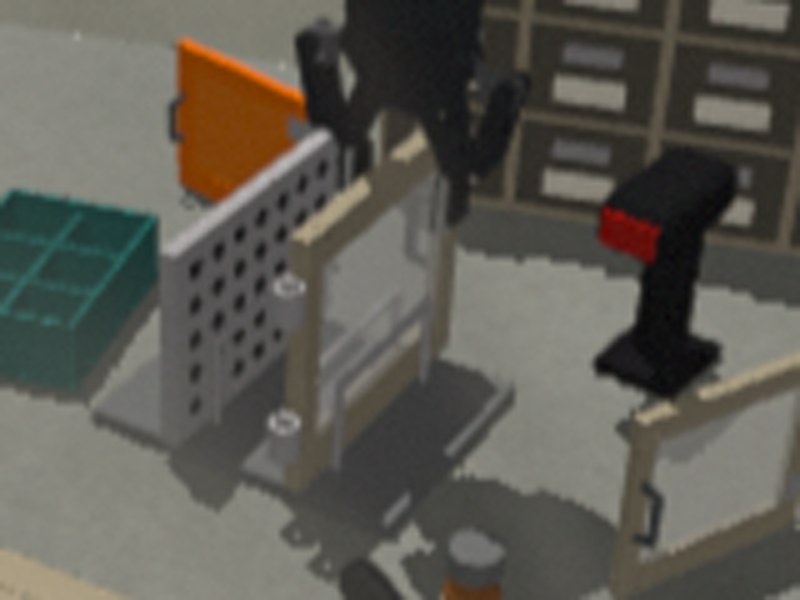

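The fingers straddle the top rail (crop 410,150), clear of the shelf. I'll centre them and close.

Request:
move_arm(
  targets=[
    [[60,0.0073,0.0075,-0.003,-0.09],[60,0,0,0,0],[0,0,0,0,0],[0,0,0,0,0],[0,0,0,0,0]],
  ],
)

```text
time: 2.23
tool_pos: [0.4898, -0.2619, 0.1811]
tool_rot: [0.001, 0.793, 0.609, 0.0]
contact_force: [0.9, 0.4, -0.5]
gripper_width: 0.181
grasp_force: 0.0
```

Request:
move_arm(
  targets=[
    [[0,0,0,0,0],[0,0,0,0,0],[0,0,0,0,0]],
  ],
)

```text
time: 2.48
tool_pos: [0.4899, -0.2621, 0.1811]
tool_rot: [0.002, 0.793, 0.609, 0.0]
contact_force: [0.1, -1.0, 6.5]
gripper_width: 0.13
grasp_force: 61.1
```

Run:
```python
from h import *
s=state();print(yaw(),s["tool_pos"],s["contact_force"],s["ft_torque"])
```

```text
(np.float64(75.04557257238025), array([[ 0.25805048,  0.96612797,  0.00258635],
       [ 0.96613065, -0.25804593, -0.00196605],
       [-0.00123206,  0.00300609, -0.99999472]])) [ 0.48987899 -0.26214168  0.18111875] [ 0.06672734 -1.00417463  6.48008435] [-0.01592597 -0.04815575  0.01010983]
```

Run:
```python
from h import *
plan([(.49,-.262,.32,75),(.5998,-.003,.32,75),(.5998,-.003,.244,75)],0,.036)
```

```text
[[0, 0.0001, 0.0, -0.0579, np.float64(0.002)], [0, 0.0001, 0.0, -0.0579, np.float64(0.002)], [0, 0.0, 0.0001, -0.0578, np.float64(0.002)], [0, 0.0001, 0.0, -0.0579, np.float64(0.002)], [0, 0.058, 0.0081, 0.0, np.float64(-0.0)]]
[[0, 0.058, 0.0081, 0.0, np.float64(-0.0)], [0, 0.0581, 0.0081, 0.0, np.float64(-0.0)], [0, 0.058, 0.0082, 0.0, np.float64(-0.0)], [0, 0.0581, 0.0081, 0.0, np.float64(-0.0)], [0, 0.058, 0.0082, 0.0, np.float64(-0.0)]]
[[0, 0.0581, 0.0081, 0.0, np.float64(-0.0)], [0, 0.058, 0.0082, 0.0, np.float64(-0.0)], [0, 0.0, -0.0, 0.0422, np.float64(-0.0)], [0, 0.0, -0.0, 0.0422, np.float64(-0.0)], [0, 0.0, -0.0, 0.0423, np.float64(-0.0)]]
```

Request:
move_arm(
  targets=[
    [[0,0,0,-0.02,0],[0,0,0,-0.04,0],[0,0,0,-0.056,0],[0,0,0,-0.056,0],[0,0,0,-0.06,0]],
  ],
)

```text
time: 2.9
tool_pos: [0.4877, -0.2605, 0.3173]
tool_rot: [-0.003, 0.793, 0.609, -0.001]
contact_force: [0.5, -1.1, -4.8]
gripper_width: 0.13
grasp_force: 62.6
```

Request:
move_arm(
  targets=[
    [[0,0.03,0.004,0,0],[0,0.058,0.0082,0,0],[0,0.058,0.0082,0,0],[0,0.058,0.0082,0,0],[0,0.058,0.0082,0,0]],
  ],
)

```text
time: 3.32
tool_pos: [0.5502, -0.1135, 0.3169]
tool_rot: [-0.002, 0.793, 0.609, -0.001]
contact_force: [0.7, -0.2, -5.0]
gripper_width: 0.129
grasp_force: 62.6
```

Request:
move_arm(
  targets=[
    [[0,0.058,0.0082,0,0],[0,0.058,0.0082,0,0],[0,0.058,0.0082,0,0],[0,0.03,0.004,0,0],[0,0,0,0,0]],
  ],
)

```text
time: 3.73
tool_pos: [0.5989, 0.0024, 0.3165]
tool_rot: [-0.002, 0.792, 0.611, -0.001]
contact_force: [-0.7, -0.7, -5.2]
gripper_width: 0.131
grasp_force: 62.6
```

Request:
move_arm(
  targets=[
    [[0,0,0,0.04,0],[0,0,0,0.05,0],[0,0,0,0.035,0],[0,0,0,0,0],[0,0,0,0,0]],
  ],
)

```text
time: 4.15
tool_pos: [0.5973, -0.0017, 0.2408]
tool_rot: [-0.002, 0.793, 0.609, -0.002]
contact_force: [-0.6, 0.1, -3.1]
gripper_width: 0.129
grasp_force: 62.6
```

Run:
```python
from h import *
s=state();y,R=yaw();print(y,s["tool_pos"],s["contact_force"],R[2])
f=grab_frame("top");cv2.imwrite("top1_raw.png",f[:,:,::-1])
k=s["tool_pos"]+R@[.106,0,0];k[2]-=.0;print(k,proj("top",[k[0],k[1],.221]))
cv2.imwrite("pics/t1.png",cv2.resize(f[110:210,110:243,::-1],(798,600),interpolation=cv2.INTER_CUBIC))
```

```text
75.02064758008142 [ 0.59729399 -0.00171979  0.24081835] [-0.58493907  0.08256073 -3.11875485] [-0.00112861 -0.00623648 -0.99997992]
[0.6246919  0.10067817 0.24069872] [169.43206768 148.10692479]
```

View pics/t1.png

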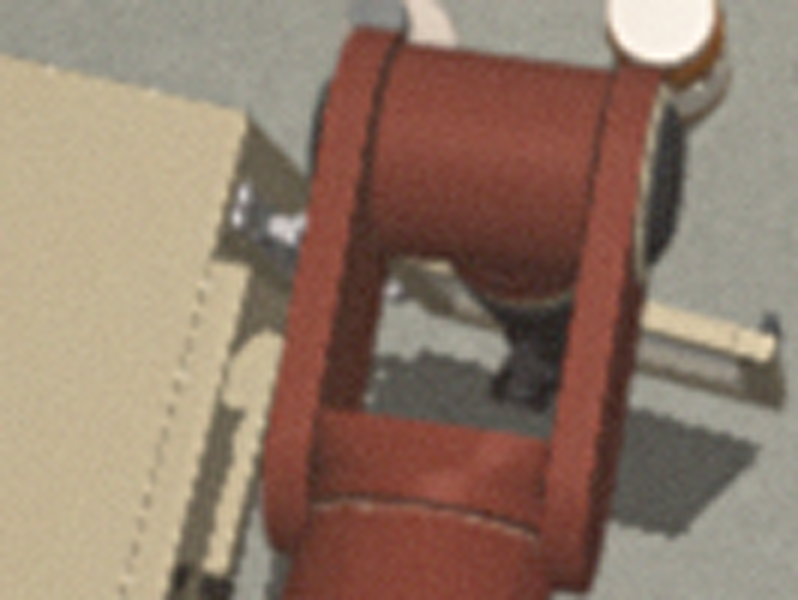

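The forearm hides the knuckles, but the upper pin (crop 290,228) and the door's free end (crop 775,345) are visible. I'll use the free end to get the offset between camera and robot here.

Run:
```python
from h import *
t=cv2.imread("top1_raw.png");hsv=cv2.cvtColor(t,cv2.COLOR_BGR2HSV)
m=cv2.inRange(hsv,(12,45,140),(30,255,255));mm=np.zeros_like(m);mm[155:175,218:243]=m[155:175,218:243]
ys,xs=np.nonzero(mm)
s=state();y,R=yaw()
P=np.array([ray("top",a,b,s["tool_pos"][2]+.001) for a,b in zip(xs,ys)])
L=(P-s["tool_pos"])@R  # in tool axes
print(len(P));
for lo,hi in((-.11,-.085),(-.085,-.07),(-.07,-.05)):
    q=L[(L[:,0]>lo)&(L[:,0]<=hi)];print(lo,len(q),q[:,1].mean() if len(q) else 0,q[:,1].min() if len(q) else 0,q[:,1].max() if len(q) else 0)
print("xmin",L[:,0].min())
```

```text
101
-0.11 17 -0.006524184311902228 -0.011945238775480019 -0.0006926611111571377
-0.085 25 -0.00596204073048462 -0.012233019770140626 -0.0002486051261126086
-0.07 36 -0.0073051388733213745 -0.02565489565228027 -9.008855534645306e-05
xmin -0.09583140743230065
```

Request:
move_arm(
  targets=[
    [[0,0.017,0.0025,0,0],[0,0.017,0.0025,0,0],[0,0.017,0.0025,0,0],[0,0.0162,0.0018,0,0],[0,0,0,0,0]],
  ],
)

```text
time: 4.62
tool_pos: [0.6161, 0.0359, 0.2456]
tool_rot: [0.003, 0.793, 0.61, -0.001]
contact_force: [-1.0, -6.6, -3.4]
gripper_width: 0.13
grasp_force: 62.9
```

Request:
move_arm(
  targets=[
    [[0,0,0,0.003,0],[0,0,0,0.003,0],[0,0,0,0.002,0],[0,0,0,0.002,0],[0,0,0,0,0]],
  ],
)

```text
time: 5.03
tool_pos: [0.6157, 0.0354, 0.2391]
tool_rot: [0.002, 0.793, 0.609, -0.001]
contact_force: [-1.1, -4.8, -2.8]
gripper_width: 0.131
grasp_force: 63.0
```

Run:
```python
from h import *
s=state();y,R=yaw();print(y,s["tool_pos"],s["contact_force"],s["ft_torque"],R[2])
f=grab_frame("side");cv2.imwrite("side2_raw.png",f[:,:,::-1])
for n,o in(("topfree",(-.095,0,-.001)),("bottomfree",(-.095,0,.169)),("tophinge",(.095,0,-.001)),("kup_top",(.105,0,.024)),("klow_top",(.105,0,.114))):
    print(n,(proj("side",s["tool_pos"]+R@np.array(o))-[120,110])*5)
cv2.imwrite("pics/s2.png",cv2.resize(f[110:230,120:280,::-1],(800,600),interpolation=cv2.INTER_CUBIC))
```

```text
75.05074043022054 [0.61570267 0.03535882 0.23906721] [-1.05035055 -4.81583217 -2.8324667 ] [-0.92997262  0.20634066 -0.04018844] [-0.00326105  0.00258385 -0.99999134]
topfree [483.69044059 320.06720603]
bottomfree [492.64845382 599.03735114]
tophinge [209.88513602 515.07975212]
kup_top [199.40952337 576.20323141]
klow_top [221.3937666  739.60547118]
```

View pics/s2.png

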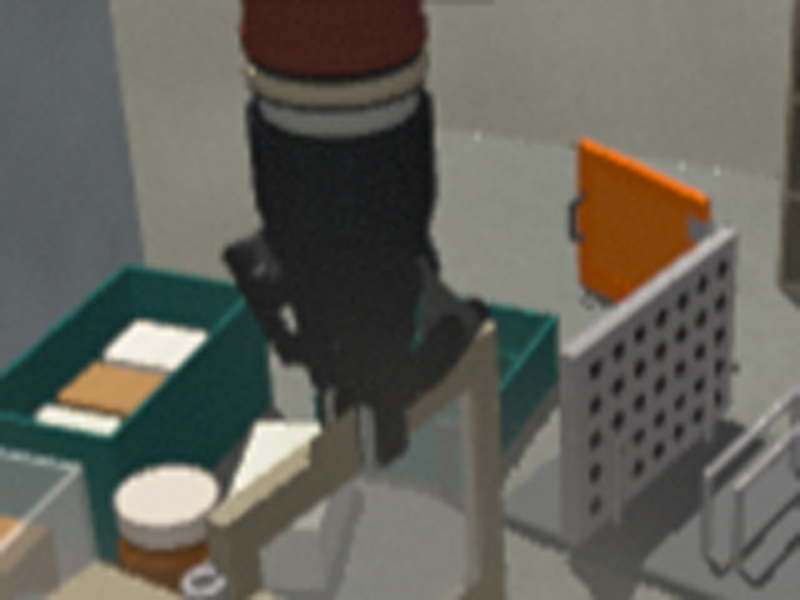

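The door's height agrees with the prediction (corner at 488,318, predicted 484,320). The upper knuckle is visible at (205,580). The -5 N in y means light contact with something behind the pins, so I'll back off 3 mm.

Request:
move_arm(
  targets=[
    [[0,-0.005,0,0,0],[0,0,0,0,0],[0,0,0,0,0]],
  ],
)

```text
time: 5.33
tool_pos: [0.6143, 0.0339, 0.2376]
tool_rot: [-0.0, 0.793, 0.609, 0.0]
contact_force: [0.6, 0.7, -4.8]
gripper_width: 0.127
grasp_force: 62.6
```

Run:
```python
from h import *
s=state();y,R=yaw();print(y,s["tool_pos"],s["contact_force"]@R,s["ft_torque"]@R)
```

```text
75.07609257096878 [0.61426538 0.03387509 0.23760479] [0.78543195 0.42092181 4.80066231] [-0.00277688 -0.02929076 -0.00522659]
```

Request:
move_arm(
  targets=[
    [[0,0,0,0.003,0],[0,0,0,0.003,0],[0,0,0,0.002,0],[0,0,0,0,0]],
  ],
)

```text
time: 5.67
tool_pos: [0.6138, 0.0334, 0.232]
tool_rot: [-0.0, 0.793, 0.609, -0.0]
contact_force: [-0.4, 1.7, -4.9]
gripper_width: 0.125
grasp_force: 62.6
```

Request:
move_arm(
  targets=[
    [[0,0,0,0.002,0],[0,0,0,0.002,0],[0,0,0,0,0]],
  ],
)

```text
time: 5.92
tool_pos: [0.6142, 0.0332, 0.2305]
tool_rot: [0.0, 0.793, 0.609, 0.0]
contact_force: [-0.5, 0.8, -3.8]
gripper_width: 0.126
grasp_force: 62.8
```

Request:
move_arm(
  targets=[
    [[0,0,0,0.002,0],[0,0,0,0.002,0],[0,0,0,0,0]],
  ],
)

```text
time: 6.17
tool_pos: [0.6147, 0.0329, 0.2295]
tool_rot: [0.001, 0.793, 0.609, 0.001]
contact_force: [-2.3, -1.9, 2.7]
gripper_width: 0.128
grasp_force: 63.8
```

Run:
```python
from h import *
s=state();y,R=yaw();F=s["contact_force"]@R;T=s["ft_torque"]@R;print(y,s["tool_pos"],F,T)
F[2]-=4.8;print("contact x (tool)",-T[1]/F[2],"y",T[0]/F[2])
```

```text
75.04793239003777 [0.61465476 0.03290986 0.22948966] [-2.46147442 -1.68682943 -2.71831865] [ 0.40723666  0.0766603  -0.25427241]
contact x (tool) 0.010196468207884932 y -0.05416592172119533
```

Request:
move_arm(
  targets=[
    [[0,-0.0008,0,0,0],[0,-0.0008,0,0,0],[0,0,0,0,0]],
  ],
)

```text
time: 6.42
tool_pos: [0.6144, 0.0325, 0.229]
tool_rot: [0.0, 0.793, 0.609, 0.001]
contact_force: [-1.6, -0.8, 4.1]
gripper_width: 0.126
grasp_force: 63.8
```

Request:
move_arm(
  targets=[
    [[0,-0.0008,0,0,0],[0,-0.0008,0,0,0],[0,0,0,0,0]],
  ],
)

```text
time: 6.67
tool_pos: [0.614, 0.0315, 0.2282]
tool_rot: [0.0, 0.793, 0.609, 0.001]
contact_force: [0.9, -0.2, 3.1]
gripper_width: 0.123
grasp_force: 63.7
```

Request:
move_arm(
  targets=[
    [[0,-0.0008,0,0,0],[0,-0.0008,0,0,0],[0,0,0,0,0]],
  ],
)

```text
time: 6.92
tool_pos: [0.6135, 0.0305, 0.2276]
tool_rot: [-0.0, 0.793, 0.609, 0.0]
contact_force: [1.0, 1.2, 2.9]
gripper_width: 0.131
grasp_force: 63.5
```

Run:
```python
from h import *
s=state();y,R=yaw();F=s["contact_force"]@R;T=s["ft_torque"]@R;print(y,s["tool_pos"],F,T)
```

```text
75.03636772699508 [0.61349387 0.03050223 0.22758756] [ 1.38522406  0.61638318 -2.85100925] [-0.18487743  0.832822    0.10387021]
```

Request:
move_arm(
  targets=[
    [[0,0,0,-0.008,0],[0,0.003,-0.0015,0,0],[0,0.003,-0.0015,0,0],[0,0,0,0,0],[0,0,0,0,0]],
  ],
)

```text
time: 7.33
tool_pos: [0.6119, 0.0344, 0.2314]
tool_rot: [-0.001, 0.793, 0.609, -0.001]
contact_force: [0.2, -0.2, -4.6]
gripper_width: 0.127
grasp_force: 62.6
```

```bash
cat >> h.py <<'E'
def rep():
    s=state();y,R=yaw();p=s["tool_pos"];print("yaw",round(y,2),"xt,yt,z mm",np.round([p@R[:,0]*1000,p@R[:,1]*1000,p[2]*1000],1),"F",np.round(s["contact_force"]@R,1),"T",np.round(s["ft_torque"]@R,2))
E
python3 -c "from h import *;rep()"
```

```text
yaw 75.07 xt,yt,z mm [190.7 581.8 231.4] F [-0.1  0.3  4.5] T [-0.03 -0.02  0.05]
```

Request:
move_arm(
  targets=[
    [[0,0,0,0.002,0],[0,0,0,0.002,0],[0,0,0,0.001,0],[0,0,0,0,0]],
  ],
)

```text
time: 7.67
tool_pos: [0.6124, 0.0343, 0.2293]
tool_rot: [-0.0, 0.793, 0.609, -0.0]
contact_force: [-0.2, -0.3, -5.1]
gripper_width: 0.129
grasp_force: 62.6
```

```bash
python3 -c "from h import *;rep()"
```

```text
yaw 75.05 xt,yt,z mm [191.  582.7 229.3] F [-0.3 -0.1  5.1] T [-0.07  0.    0.03]
```

Request:
move_arm(
  targets=[
    [[0,0,0,0.002,0],[0,0,0,0.001,0],[0,0,0,0,0]],
  ],
)

```text
time: 7.92
tool_pos: [0.6125, 0.0343, 0.2277]
tool_rot: [-0.0, 0.793, 0.609, -0.0]
contact_force: [-1.0, 0.0, -4.4]
gripper_width: 0.127
grasp_force: 62.6
```

```bash
python3 -c "from h import *;rep()"
```

```text
yaw 75.05 xt,yt,z mm [191.1 582.8 227.7] F [-0.2 -0.9  4.4] T [ 0.04 -0.05 -0.01]
```

No contact yet, 2 mm below the earlier contact height, so the knuckles are probably on the pins. I'll continue gently.

Request:
move_arm(
  targets=[
    [[0,0,0,0.002,0],[0,0,0,0.002,0],[0,0,0,0,0]],
  ],
)

```text
time: 8.17
tool_pos: [0.6124, 0.0344, 0.2252]
tool_rot: [-0.0, 0.793, 0.609, -0.0]
contact_force: [0.3, -0.9, -4.7]
gripper_width: 0.127
grasp_force: 62.6
```

```bash
python3 -c "from h import *;rep()"
```

```text
yaw 75.05 xt,yt,z mm [191.1 582.7 225.2] F [-0.7  0.6  4.7] T [ 0.02 -0.06  0.01]
```

Request:
move_arm(
  targets=[
    [[0,0,0,0.003,0],[0,0,0,0.003,0],[0,0,0,0,0]],
  ],
)

```text
time: 8.42
tool_pos: [0.6123, 0.0343, 0.2213]
tool_rot: [-0.0, 0.793, 0.609, -0.0]
contact_force: [0.1, 0.5, -4.8]
gripper_width: 0.128
grasp_force: 62.6
```

Request:
move_arm(
  targets=[
    [[0,0,0,0.003,0],[0,0,0,0.003,0],[0,0,0,0,0]],
  ],
)

```text
time: 8.67
tool_pos: [0.6123, 0.0344, 0.2178]
tool_rot: [-0.0, 0.793, 0.609, -0.0]
contact_force: [-1.1, -0.1, -4.9]
gripper_width: 0.127
grasp_force: 62.6
```

Request:
move_arm(
  targets=[
    [[0,0,0,0.003,0],[0,0,0,0.003,0],[0,0,0,0,0]],
  ],
)

```text
time: 8.92
tool_pos: [0.6123, 0.0344, 0.2141]
tool_rot: [-0.0, 0.793, 0.609, -0.0]
contact_force: [0.1, 0.4, -5.3]
gripper_width: 0.127
grasp_force: 62.6
```

```bash
python3 -c "from h import *;rep()"
```

```text
yaw 75.05 xt,yt,z mm [191.2 582.6 214.1] F [0.5 0.  5.3] T [-0.01 -0.   -0.  ]
```

Request:
move_arm(
  targets=[
    [[0,0,0,0.003,0],[0,0,0,0.002,0],[0,0,0,0,0]],
  ],
)

```text
time: 9.17
tool_pos: [0.6124, 0.0344, 0.2113]
tool_rot: [-0.0, 0.793, 0.609, -0.0]
contact_force: [-0.3, -0.7, -5.7]
gripper_width: 0.125
grasp_force: 62.6
```

Request:
move_arm(
  targets=[
    [[0,0,0,0.002,0],[0,0,0,0.001,0],[0,0,0,0,0]],
  ],
)

```text
time: 9.42
tool_pos: [0.6125, 0.0343, 0.2098]
tool_rot: [-0.0, 0.793, 0.609, -0.0]
contact_force: [0.3, 0.4, -4.7]
gripper_width: 0.126
grasp_force: 62.6
```

```bash
python3 -c "from h import *;rep()"
```

```text
yaw 75.05 xt,yt,z mm [191.2 582.8 209.8] F [0.5 0.2 4.7] T [ 0.06 -0.01 -0.05]
```

Request:
move_arm(
  targets=[
    [[0,0,0,0.002,0],[0,0,0,0.001,0],[0,0,0,0,0]],
  ],
)

```text
time: 9.67
tool_pos: [0.6128, 0.0341, 0.209]
tool_rot: [0.0, 0.793, 0.609, 0.0]
contact_force: [-1.5, -1.1, -0.9]
gripper_width: 0.125
grasp_force: 63.2
```

```bash
python3 -c "from h import *;rep()"
```

```text
yaw 75.05 xt,yt,z mm [191.  583.5 209. ] F [-1.4 -1.2  0.9] T [ 0.18 -0.24 -0.09]
```

Contact at 209 mm is 20 mm below the tip contact, which matches the collar. A small sideways probe will confirm that the pins hold the knuckles.

Request:
move_arm(
  targets=[
    [[0,0,0.0025,-0.002,0],[0,0,0.0025,0,0],[0,0,0,0,0]],
  ],
)

```text
time: 9.92
tool_pos: [0.6148, 0.0337, 0.2091]
tool_rot: [-0.001, 0.793, 0.61, -0.001]
contact_force: [-5.6, 0.0, -0.6]
gripper_width: 0.125
grasp_force: 63.3
```

Request:
move_arm(
  targets=[
    [[0,0,-0.005,0,0],[0,0,-0.005,0,0],[0,0,0,0,0]],
  ],
)

```text
time: 10.17
tool_pos: [0.6102, 0.035, 0.2094]
tool_rot: [0.001, 0.793, 0.609, 0.001]
contact_force: [2.7, 0.1, -5.3]
gripper_width: 0.129
grasp_force: 62.5
```

```bash
python3 -c "from h import *;rep()"
```

```text
yaw 74.98 xt,yt,z mm [192.1 580.9 209.4] F [0.8 2.6 5.3] T [-0.49 -0.05  0.21]
```

The force reverses with the probe direction, so the knuckles are on the pins. I'll recentre, settle the door on the collar and let go.

Request:
move_arm(
  targets=[
    [[0,0,0.0035,0,0],[0,0,0,0.002,0],[0,0,0,0,0],[0,0,0,0,0]],
  ],
)

```text
time: 10.5
tool_pos: [0.6119, 0.0343, 0.2089]
tool_rot: [0.0, 0.793, 0.609, 0.0]
contact_force: [-2.0, -2.7, 1.6]
gripper_width: 0.126
grasp_force: 63.4
```

Request:
move_arm(
  targets=[
    [[30,0,0,0,0],[30,0,0,0,0],[50,0,0,0,0],[50,0,0,0,0],[50,0,0,0,0]],
  ],
)

```text
time: 10.92
tool_pos: [0.6119, 0.0347, 0.2083]
tool_rot: [0.0, 0.793, 0.609, 0.0]
contact_force: [0.0, 1.4, -0.3]
gripper_width: 0.502
grasp_force: 0.0
```

Run:
```python
from h import *
rep()
H=None
y,R=yaw();p=state()["tool_pos"];u=np.array([np.cos(np.radians(y)),np.sin(np.radians(y))])
H=p[:2]+.105*u;print("H",H,"saline",ray("top",177,121,.15),"spray",ray("top",219,114,.12))
```

```text
yaw 75.06 xt,yt,z mm [191.4 582.3 208.3] F [ 1.4 -0.3  0.3] T [-0.03 -0.02  0.02]
H [0.63893576 0.13616732] saline [0.71994516 0.09424976 0.15      ] spray [ 0.75068684 -0.02612765  0.12      ]
```

Request:
move_arm(
  targets=[
    [[50,0,0,-0.02,0],[50,0,0,-0.035,0],[50,0,0,-0.035,0],[50,0,0,0,0],[0,-0.02,0.035,0,0]],
  ],
)

```text
time: 11.33
tool_pos: [0.6289, 0.0196, 0.2657]
tool_rot: [0.001, 0.792, 0.61, 0.002]
contact_force: [0.5, 0.2, -1.4]
gripper_width: 0.369
grasp_force: 0.0
```

Request:
move_arm(
  targets=[
    [[0,-0.02,0.035,0,0],[0,-0.018,0,0,0],[0,0,0,0,0],[0,0,0,0,0],[0,0,0,0,0]],
  ],
)

```text
time: 11.75
tool_pos: [0.6428, -0.0094, 0.2621]
tool_rot: [-0.0, 0.793, 0.609, 0.0]
contact_force: [0.7, 0.1, -0.1]
gripper_width: 0.003
grasp_force: 0.0
```

Run:
```python
from h import *
rep()
a=grab_frame("side")[110:260,110:310,::-1];b=grab_frame("top")[100:250,100:300,::-1]
cv2.imwrite("pics/r1.png",np.hstack([cv2.resize(a,(400,300),interpolation=cv2.INTER_CUBIC),cv2.resize(b,(400,300),interpolation=cv2.INTER_CUBIC)]))
```

```text
yaw 75.06 xt,yt,z mm [156.8 623.4 262.1] F [0.3 0.6 0.1] T [-0.    0.02  0.04]
```

View pics/r1.png

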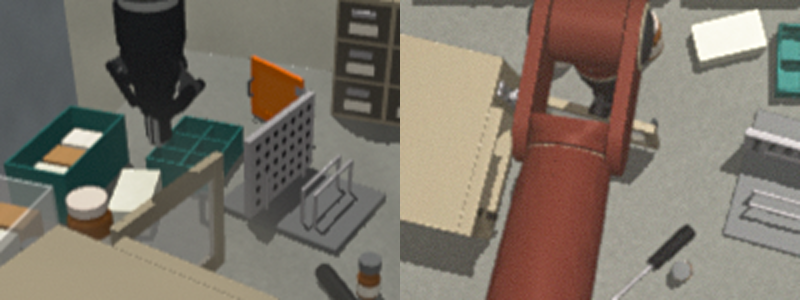

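The door hangs free and open at the cabinet (side view 170,200; top view 600,115). The closed gripper is on the pull side above it. Next I'll plan the push.

Run:
```python
from h import *
H=np.array([.6389,.1362]);r=.14
def w(yaw,off,z):
    d=np.radians(yaw+180);dy=np.array([np.cos(d),np.sin(d)]);dx=np.array([dy[1],-dy[0]])
    return (*(H+r*dy-off*dx),z,yaw)
W=[w(75,.041,.212),w(75,.022,.212)]
plan(W[:1],0,.03);print()
plan([W[1]],0,.008,p0=W[0][:3],y0=75);print()
Y=np.linspace(75,-8,21)
plan([w(y,.021,.212) for y in Y[1:]],0,.02,p0=W[1][:3],y0=75)
```

```text
[[0, -0.0006, -0.0004, 0.0418, np.float64(0.008)], [0, -0.0005, -0.0003, 0.0418, np.float64(0.008)]]

[[0, -0.0, -0.0106, -0.0, np.float64(-0.0)], [0, -0.0, -0.0105, -0.0, np.float64(-0.0)], [0, 0.0, -0.0106, -0.0, np.float64(-0.0)]]

[[0, -0.0019, -0.0186, -0.0, np.float64(0.692)], [0, -0.0019, -0.017, -0.0, np.float64(0.691)], [0, -0.002, -0.017, -0.0, np.float64(0.692)], [0, -0.0019, -0.017, -0.0, np.float64(0.692)], [0, -0.0019, -0.017, -0.0, np.float64(0.691)]]
[[0, -0.0019, -0.0169, -0.0, np.float64(0.692)], [0, -0.0019, -0.017, -0.0, np.float64(0.692)], [0, -0.002, -0.017, -0.0, np.float64(0.691)], [0, -0.0019, -0.017, -0.0, np.float64(0.692)], [0, -0.0019, -0.0169, -0.0, np.float64(0.692)]]
[[0, -0.0019, -0.017, -0.0, np.float64(0.691)], [0, -0.002, -0.017, -0.0, np.float64(0.692)], [0, -0.0019, -0.017, -0.0, np.float64(0.692)], [0, -0.0019, -0.017, -0.0, np.float64(0.691)], [0, -0.0019, -0.0169, -0.0, np.float64(0.692)]]
[[0, -0.0019, -0.017, -0.0, np.float64(0.692)], [0, -0.002, -0.017, -0.0, np.float64(0.691)], [0, -0.0019, -0.017, -0.0, np.float64(0.692)], [0, -0.0019, -0.0169, -0.0, np.float64(0.692)], [0, -0.0019, -0.017, -0.0, np.float64(0.691)]]
```

Request:
move_arm(
  targets=[
    [[0,0,0,0.042,0],[0,0,0,0.042,0],[0,0,0,0,0]],
  ],
)

```text
time: 12.1
tool_pos: [0.6401, -0.0088, 0.2058]
tool_rot: [-0.003, 0.793, 0.609, -0.003]
contact_force: [-1.4, -0.2, -1.6]
gripper_width: -0.0
grasp_force: 0.0
```

Request:
move_arm(
  targets=[
    [[0,0,-0.01,0,0],[0,0,-0.01,0,0],[0,0,-0.01,0,0],[0,0,0,0,0]],
  ],
)

```text
time: 12.43
tool_pos: [0.6257, -0.0048, 0.2139]
tool_rot: [0.001, 0.793, 0.609, 0.001]
contact_force: [0.3, -0.4, 0.6]
gripper_width: 0.0
grasp_force: 0.0
```

Request:
move_arm(
  targets=[
    [[0,-0.002,-0.017,0,0.69],[0,-0.002,-0.017,0,0.69],[0,-0.002,-0.017,0,0.69],[0,-0.002,-0.017,0,0.69],[0,-0.002,-0.017,0,0.69]],
  ],
)

```text
time: 12.85
tool_pos: [0.577, 0.0092, 0.2133]
tool_rot: [0.001, 0.89, 0.455, 0.001]
contact_force: [-0.2, -0.7, 0.3]
gripper_width: -0.001
grasp_force: 0.2
```

```bash
cat >> h.py <<'E'
def rel():
    rep();H=np.array([.6389,.1362]);y=yaw()[0];d=np.radians(y+180);dy=np.array([np.cos(d),np.sin(d)]);dx=np.array([dy[1],-dy[0]])
    v=state()["tool_pos"][:2]-H;print("r",v@dy,"off",-v@dx,"yaw",y)
E
python3 -c "from h import *;rel()"
```

```text
yaw 54.13 xt,yt,z mm [345.8 462.7 213.3] F [-0.7  0.2 -0.3] T [-0.07 -0.06 -0.04]
r 0.13916949842183518 off 0.024255556982120514 yaw 54.13316443302695
```

Request:
move_arm(
  targets=[
    [[0,-0.002,-0.018,0,0.69],[0,-0.002,-0.018,0,0.69],[0,-0.002,-0.018,0,0.69],[0,-0.002,-0.018,0,0.69],[0,-0.002,-0.017,0,0.69]],
  ],
)

```text
time: 13.27
tool_pos: [0.5345, 0.042, 0.2133]
tool_rot: [0.001, 0.958, 0.288, 0.001]
contact_force: [0.8, -0.7, -0.2]
gripper_width: -0.003
grasp_force: 0.2
```

Request:
move_arm(
  targets=[
    [[0,-0.002,-0.017,0,0.69],[0,-0.002,-0.017,0,0.69],[0,-0.002,-0.017,0,0.69],[0,-0.002,-0.017,0,0.69],[0,-0.002,-0.017,0,0.69]],
  ],
)

```text
time: 13.68
tool_pos: [0.5075, 0.0854, 0.2133]
tool_rot: [0.0, 0.994, 0.111, 0.001]
contact_force: [1.0, -0.2, -0.7]
gripper_width: -0.001
grasp_force: 0.2
```

Run:
```python
from h import *
rel()
a=grab_frame("side")[110:260,110:310,::-1];b=grab_frame("top")[100:250,60:260,::-1]
cv2.imwrite("pics/r2.png",np.hstack([cv2.resize(a,(400,300),interpolation=cv2.INTER_CUBIC),cv2.resize(b,(400,300),interpolation=cv2.INTER_CUBIC)]))
```

```text
yaw 12.74 xt,yt,z mm [514.4  28.8 213.3] F [0.9 0.4 0.7] T [-0.03  0.06  0.07]
r 0.13936608371955636 off 0.020617765335588876 yaw 12.73555888799141
```

View pics/r2.png

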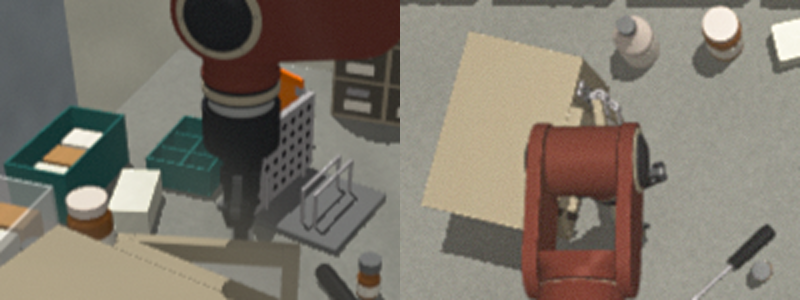

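The door is following the finger, now roughly 65° closed. The knuckles are seated at the hinge (top view 600,97).

Request:
move_arm(
  targets=[
    [[0,-0.0015,-0.0136,0,0.55],[0,-0.0015,-0.0136,0,0.55],[0,-0.0015,-0.0136,0,0.55],[0,-0.0015,-0.0136,0,0.55],[0,-0.0015,-0.0136,0,0.55]],
  ],
)

```text
time: 14.2
tool_pos: [0.4988, 0.1248, 0.2127]
tool_rot: [0.0, 1.0, -0.032, 0.001]
contact_force: [-0.4, -1.0, -0.9]
gripper_width: -0.002
grasp_force: 0.2
```

Request:
move_arm(
  targets=[
    [[0,-0.001,-0.0082,0,0.33],[0,-0.001,-0.0082,0,0.33],[0,-0.001,-0.0082,0,0.33],[0,0,0,0,0]],
  ],
)

```text
time: 14.53
tool_pos: [0.4985, 0.14, 0.2126]
tool_rot: [-0.0, 0.997, -0.082, 0.001]
contact_force: [0.4, -0.6, 0.7]
gripper_width: 0.001
grasp_force: 0.0
```

```bash
python3 -c "from h import *;rel()"
```

```text
yaw -9.39 xt,yt,z mm [ 469.3 -219.6  212.6] F [ 0.4  0.5 -0.7] T [ 0.05 -0.    0.03]
r 0.13909390366617413 off 0.019131415722489945 yaw -9.392296579610752
```

Request:
move_arm(
  targets=[
    [[0,0,-0.0035,0,0.14],[0,0,-0.0035,0,0.14],[0,0,0,0,0]],
  ],
)

```text
time: 14.78
tool_pos: [0.499, 0.1439, 0.212]
tool_rot: [-0.0, 0.995, -0.097, 0.0]
contact_force: [0.3, -0.8, -0.1]
gripper_width: 0.001
grasp_force: 0.0
```

Request:
move_arm(
  targets=[
    [[0,0,-0.0025,0,0.1],[0,0,-0.0025,0,0.1],[0,0,0,0,0]],
  ],
)

```text
time: 15.03
tool_pos: [0.4994, 0.147, 0.2117]
tool_rot: [-0.0, 0.994, -0.108, 0.0]
contact_force: [0.9, -2.1, -1.2]
gripper_width: 0.001
grasp_force: 0.1
```

```bash
python3 -c "from h import *;rel()"
```

```text
yaw -12.39 xt,yt,z mm [ 456.2 -250.8  211.7] F [1.3 1.8 1.2] T [-0.05 -0.03 -0.  ]
r 0.13858580963420997 off 0.0193283998125927 yaw -12.386026960204035
```

Request:
move_arm(
  targets=[
    [[0,0,-0.002,0,0],[0,0,-0.001,0,0],[0,0,0,0,0]],
  ],
)

```text
time: 15.28
tool_pos: [0.4998, 0.1488, 0.2117]
tool_rot: [-0.0, 0.994, -0.108, -0.0]
contact_force: [0.2, -1.0, 1.8]
gripper_width: -0.001
grasp_force: 0.2
```

```bash
python3 -c "from h import *;rel()"
```

```text
yaw -12.36 xt,yt,z mm [ 456.3 -252.3  211.7] F [ 0.4  0.9 -1.8] T [-0.05 -0.01 -0.02]
r 0.13860881681740783 off 0.017503738734615453 yaw -12.363053340509962
```

Request:
move_arm(
  targets=[
    [[0,0,-0.002,0,0],[0,0,-0.001,0,0],[0,0,0,0,0]],
  ],
)

```text
time: 15.53
tool_pos: [0.5001, 0.1506, 0.2117]
tool_rot: [-0.0, 0.994, -0.108, -0.0]
contact_force: [-0.1, -0.8, -0.2]
gripper_width: 0.0
grasp_force: 0.1
```

```bash
python3 -c "from h import *;rel()"
```

```text
yaw -12.36 xt,yt,z mm [ 456.3 -254.2  211.7] F [0.1 0.8 0.2] T [-0.07 -0.01  0.04]
r 0.1386419466578558 off 0.01567951227668024 yaw -12.361669952709503
```

Request:
move_arm(
  targets=[
    [[0,0,-0.002,0,0],[0,0,-0.001,0,0],[0,0,0,0,0]],
  ],
)

```text
time: 15.78
tool_pos: [0.5003, 0.1516, 0.2117]
tool_rot: [0.001, 0.994, -0.108, -0.0]
contact_force: [-2.6, -3.8, 1.2]
gripper_width: -0.001
grasp_force: 2.2
```

Request:
move_arm(
  targets=[
    [[0,0,-0.002,0,0],[0,0,-0.001,0,0],[0,0,0,0,0]],
  ],
)

```text
time: 16.03
tool_pos: [0.5004, 0.1519, 0.2117]
tool_rot: [0.003, 0.994, -0.108, -0.001]
contact_force: [-3.9, -10.2, 3.2]
gripper_width: 0.001
grasp_force: 5.3
```

```bash
python3 -c "from h import *;rel()"
```

```text
yaw -12.4 xt,yt,z mm [ 455.9 -254.6  211.7] F [-1.6 10.8 -3.1] T [-1.58 -0.2   0.06]
r 0.13862466510079835 off 0.014382713174849628 yaw -12.402516782818838
```

The force rises firmly to 10 N with no further travel, so the door is on the bumpers. I'll retreat and check.

Request:
move_arm(
  targets=[
    [[0,0,0.006,0,0],[0,0,0.02,0,0],[0,0,0.04,0,0],[0,0,0.02,-0.04,0],[0,0,0.02,-0.055,0]],
  ],
)

```text
time: 16.45
tool_pos: [0.4849, 0.0909, 0.2652]
tool_rot: [0.0, 0.994, -0.108, -0.004]
contact_force: [1.3, -0.2, 0.1]
gripper_width: -0.002
grasp_force: 0.0
```

Request:
move_arm(
  targets=[
    [[0,0,0.06,-0.02,0],[0,0,0.06,0,0],[0,0,0.06,0,0],[0,0,0.06,0,0],[0,0,0.05,0,0]],
  ],
)

```text
time: 16.87
tool_pos: [0.4492, -0.0801, 0.2811]
tool_rot: [-0.0, 0.994, -0.108, 0.001]
contact_force: [0.6, 0.2, -0.7]
gripper_width: 0.006
grasp_force: 0.0
```

Run:
```python
from h import *
rep()
a=grab_frame("side")[110:300,60:313,::-1];f=grab_frame("top");b=f[100:250,60:260,::-1]
cv2.imwrite("top3_raw.png",f[:,:,::-1])
cv2.imwrite("pics/r3.png",np.hstack([cv2.resize(a,(400,300),interpolation=cv2.INTER_CUBIC),cv2.resize(b,(400,300),interpolation=cv2.INTER_CUBIC)]))
```

```text
yaw -12.4 xt,yt,z mm [456.5 -18.3 281.1] F [ 0.6 -0.4  0.7] T [-0.02 -0.03  0.03]
```

View pics/r3.png

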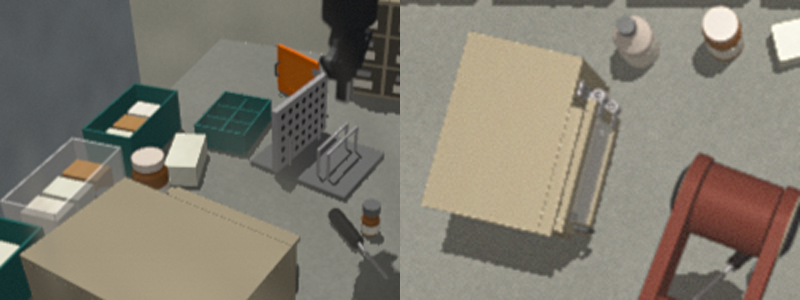

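The door's top strip runs parallel to the front just outside the canopy (top view 580,160). Both knuckles sit at the hinge (598,95 and 612,106), and the bystanders and shelf have not moved.

```bash
python3 -c "
from plant import job
print(job.job_done())"
```

```text
the job is handed in; nothing more can be done
None
```

The door hangs with both knuckles fully down on the hinge pins and is pushed shut against the bumpers; the shelf is still in the rack, nothing else appears to have moved, and the job was handed in at about 17 s.

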